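# Snap the cap onto a locked gem pot and keep it pressed

### The job

Turn the knob of the capping jig clockwise until it clicks past its detent, which locks the sprung gem pot so that it can take the push. Then pick up the grey ribbed cap, put it open side down on the pot, press until it snaps over the buds, and do not let up after the snap: the program finishes while the robot holds the cap fully home and level, still pressing it firmly down. Leave the gem jar and the palm stone where they are.

Things in the scene. Friction and masses are not known exactly. Their poses are not given: they have to be found in the camera images.
- jig: capping jig, a grey block 96 x 216 x 32 mm (x, y, z) fixed to the table, not moving. Origin at the centre of its underside, z up. On its 32 mm high deck the knob stands 62 mm from the centre towards -y and the gem pot 62 mm towards +y. A 10 mm high plunger housing stands at the rim of the knob on the +x side
- knob_grip (a point): point on the knob's vertical axis, 57 mm above the table, at the height to grip. The black plastic knob has a bar grip 44 mm long (along this frame's y axis), 14 mm wide (along its x axis), from 43 to 68 mm above the table, on a round disc 48 mm across from 35 to 43 mm above the table. The frame turns with the knob
- knob (a joint): angle of the knob in rad, from 0 to a stop at 1.12, growing clockwise seen from above; at 0 the bar points along the jig's y axis. A sprung detent is met at about 0.73 and resists with up to about 0.12 N m; its peak is at 0.95, and beyond it the knob is driven on to the stop and stays there by itself. Turned to the stop, a bolt lies under the pot, which then bears any push from above
- pot_seat (a point): centre of the pot's flat flange (32 mm across), on the pot's vertical axis, 34 mm above the table (2 mm above the deck). A black neck rises 20 mm above this point, 21 mm across, tapering over its top 5 mm to 13 mm. Four sprung steel buds stand out 4 mm from the neck, their middle 9 mm above this point. Until the knob is past its detent the pot floats on a soft spring: a push of 3 to 5 N sinks it 14 mm into the deck, which then stops the cap before it can snap
- cap: loose grey ribbed snap cap, pale disc on top, 40 mm across, 28 mm high, 20-45 g, standing open side down. Origin at the centre of its open underside, z up; any yaw fits. Opening 24 mm across in a 4 mm high lip, above it 32 mm wide, 24 mm deep. On the locked pot it meets the buds 13 mm above the seat, needs 9 to 13 N to pass them, then snaps onto the seat, where origin and pot_seat coincide
- jar: bystander: loose round gem jar, 33 mm across, 22 mm high, a black base with a clear top; origin at the centre of its underside
- stone: bystander: loose smooth palm stone, 48 x 35 x 24 mm; origin at the centre of its underside
There are look-alikes about, which are no part of the job. Leave any red look-alike of the cap alone.

How it is judged:
By the outcome, as a careful person would: the job done as asked, in the order asked, and still so for the second after the job is handed in, while the arm keeps its last pose, push and grip.
It also fails if it takes over 61 s, if anything falls off the work surface, if the arm or the gripper's body presses on something with over 40 N, if the wrist force passes 120 N, or if a joint passes its speed limit or range.

### The arm

A 7-joint arm with a two-finger parallel gripper is mounted at the origin on the work surface; the furniture and walls round the work are solid. World frame = base frame: x ahead of the robot, y to its left, z up, the work surface at z = 0. Lengths are in m, angles in rad, forces in N, time in s.
With the tool pointing down it reaches from about 0.425 to 0.875 m from the base axis. Payload 8.4 kg.
Tool frame: the origin (TCP) lies between the finger pads; the fingertips stand 8 mm ahead of it and the grasp point (between the pads) lies 11 mm behind it (ctrl.tcp_to_tips is the distance from the TCP to the fingertips, in m); z points along the fingers, y is the line along which they close (so a half turn about z gives the same grasp; the last joint's range is limited). The gripper opens to 87 mm and grips with 3 to 60 N. Pads are 19 mm wide; open, the fingers measure 117 mm over their backs; the gripper's body (75 mm by 190 mm) begins 51 mm behind the grasp point.
Start: joints at [1.19, 0.333, 0.04, 1.465, -0.013, 1.343, -0.059], TCP at [0.181, -0.624, 0.231] pointing down, gripper open.
Joint ranges: [-2.58, 2.58], [-0.38, 2.09], [-1.3, 1.39], [0.25, 2.4], [-1.5, 4.64], [0.08, 2.09], [-2.65, 2.65]. Speed limits (rad/s): [2.22, 2.22, 2.79, 2.79, 3.14, 3.14, 3.14].

### API

Orientations are given as a unit quaternion [x, y, z, w].
In Python, from plant import ctrl, eoat, grab_frame, ticket, trace, pinpoint gives the robot as it stands. The module is installed in compiled form; this text tells all that it offers. Calls block until the motion is done:
- ctrl.goto(position, orientation): joint-space move of the TCP to a pose.
- ctrl.move_straight(position, rotation=None, v=0.15): straight line of the TCP; rotation=None keeps the orientation; v is the mean speed in m/s.
- ctrl.goto_joints(angles): joint-space move.
- eoat.set_gripper(opening): opening from 0.0 (shut) to 1.0 (fully open); the grip force is fixed at half the most; returns when the fingers have stopped.
- ctrl.dwell(seconds).
- ctrl.ik(position, orientation): joint angles nearest the present ones, or None.
- grab_frame(name): name is "scene" or "top"; returns a dict with "pixels" (400x640x3 uint8, red, green, blue), "range_z" (400x640 float32, m along the optical axis (not along the pixel's ray), 0 where there is no reading), "vertical_fov" (degrees; the focal length in pixels is half the picture's height over the tangent of half this angle, whatever the lens; pixels are square), "cx", "cy" (the principal point, pixels), "world_from_camera" (4x4, takes a point from camera to world coordinates). Camera axes: x right, y down, z forward; pixel columns grow to the right and rows downward; lengths in m; the calibration is good to about 2 mm. A picture is of the moment at which its call begins.
A pose or a line that the arm cannot do raises ctrl.MotionError and nothing moves.
- ticket.finish_job(): hands the job in; it is judged then, once.
Trained networks look in the newest picture that a camera, given by its name, has taken for a name from the list of things; names that differ only in an ending like _2 or _b are one class to them, and where a whole thing is asked for, a point or a joint stands for the part that bears it (a point fixed in the world has none). Each returns a list of dicts, best first, with "conf" (0 to 1); they miss things now and then, are a little off and sometimes report something else, mostly with a low value. They report only what shows in the picture. A call takes as long as a camera call. They do not tell look-alikes from the thing itself.
- trace(camera, target): "region" (400x640 bool, what is visible of it) and "at" ([column, row] in pixels, amid what is visible of it).
- pinpoint(camera, target): "at" ([column, row] in pixels: a listed point, or the origin of a listed thing).
Readings, each from a call of its own:
- ctrl.current_clock(): time.
- ctrl.current_joint_positions(): joint angles.
- ctrl.current_qd(): joint speeds.
- ctrl.current_effort(): joint torques, N m.
- ctrl.current_tool_pos(): TCP position.
- ctrl.current_tool_rot(): TCP orientation.
- ctrl.current_ft_force(): force on the tool from outside, world axes, zero at the start.
- ctrl.current_ft_torque(): the same for the moment, N m.
- ctrl.current_width(): opening from 0.0 (shut) to 1.0 (fully open).
- ctrl.current_grasp_force(): force on a finger pad.
Only numpy, scipy, OpenCV 4.12 (cv2) and the standard library are available. Lean on these libraries where they do the work, as an engineer would, in place of code of your own. Each camera call takes 0.05 s, during which the arm holds its last target. There are 200 camera calls.

## Working session

There is one attempt and no reset: what is moved stays moved. The work goes in short steps, each a Python script; the robot and the scene stay as the last script left them, time stands still between calls to the robot, and variables do not carry over. Pictures are saved under pics/ and viewed, at most 10 in all, crops included, and the job is handed in when it is done.

```bash
mkdir -p pics
cat > h.py <<'E'
import numpy as np, cv2
from plant import ctrl, eoat, grab_frame, ticket, trace, pinpoint
def fr(n):
    return grab_frame(n)
def foc(f): return 200/np.tan(np.radians(f["vertical_fov"])/2)
def w(f,u,v,z=None):
    "pixel -> world, by depth, or on the plane of height z"
    F=foc(f);T=f["world_from_camera"];r=np.array([(u-f["cx"])/F,(v-f["cy"])/F,1.])
    if z is None: d=f["range_z"][int(round(v)),int(round(u))]
    else: d=(z-T[2,3])/(T[:3,:3]@r)[2]
    return T[:3,:3]@(r*d)+T[:3,3]
def cloud(f):
    v,u=np.mgrid[:400,:640];F=foc(f);d=f["range_z"];T=f["world_from_camera"]
    p=np.stack([(u-f["cx"])/F*d,(v-f["cy"])/F*d,d],-1)
    return p@T[:3,:3].T+T[:3,3]
def save(f,n): cv2.imwrite("pics/"+n,f["pixels"][...,::-1])
E
python3 - <<'E'
from h import *
np.set_printoptions(precision=4,suppress=True)
for n in("scene","top"):
    f=fr(n);save(f,n+"1.png");C=cloud(f);print(n,f["vertical_fov"],f["cx"],f["cy"],f["world_from_camera"])
    for t in("jig","knob_grip","pot_seat","cap","jar","stone"):
        for d in pinpoint(n,t)[:4]: print("pin",t,np.round(d["at"]),round(d["conf"],2),w(f,*d["at"],{"knob_grip":.057,"pot_seat":.034}.get(t,0)))
        for d in trace(n,t)[:4]:
            m=d["region"]&(f["range_z"]>0);p=C[m];print("  tr",t,np.round(d["at"]),round(d["conf"],2),m.sum(),np.median(p,0),np.percentile(p[:,2],95),np.median(f["pixels"][m],0))
print(ctrl.current_clock(),ctrl.current_tool_rot())
E
```

```text
scene 55.53252686436885 317.2365238230305 199.06106885060905 [[-0.6102 -0.5578  0.5627 -0.0977]
 [-0.792   0.412  -0.4505  0.4054]
 [ 0.0195 -0.7206 -0.6931  0.7799]
 [ 0.      0.      0.      1.    ]]
pin jig [283. 234.] 0.89 [ 0.4836  0.0547 -0.    ]
  tr jig [283. 231.] 0.74 2890 [0.4654 0.0655 0.0301] 0.050449387104601284 [235. 238. 241.]
pin knob_grip [305. 216.] 0.73 [0.4586 0.0002 0.057 ]
  tr knob_grip [306. 220.] 0.77 268 [0.4603 0.0022 0.0485] 0.06717397053845058 [57. 57. 60.]
  tr pot_seat [259. 234.] 0.43 117 [0.4915 0.1205 0.0391] 0.05237326675376743 [74. 76. 79.]
  tr pot_seat [283. 228.] 0.19 2772 [0.466  0.065  0.0302] 0.051069486533179505 [235. 239. 242.]
pin cap [344. 208.] 0.76 [ 0.4596 -0.1426 -0.    ]
pin cap [370. 201.] 0.51 [ 0.4375 -0.223   0.    ]
  tr cap [344. 205.] 0.64 192 [ 0.4504 -0.1286  0.0246] 0.02842534666526101 [253.  85.  84.]
  tr cap [368. 195.] 0.49 171 [ 0.4396 -0.2084  0.0247] 0.027915054722965793 [201. 208. 212.]
pin jar [353. 177.] 0.59 [ 0.5482 -0.2559  0.    ]
  tr jar [282. 231.] 0.39 2904 [0.466  0.0647 0.0301] 0.05042120350818053 [235.
[... 532 characters left out ...]
372658274 [88.5 86.  88. ]
pin pot_seat [239. 184.] 0.53 [0.5025 0.1237 0.034 ]
  tr pot_seat [240. 184.] 0.46 158 [0.4951 0.1121 0.0455] 0.05563318796800665 [ 99. 107. 101.]
pin cap [381. 226.] 0.68 [ 0.4444 -0.2205  0.    ]
pin cap [344. 220.] 0.67 [ 0.449  -0.1314 -0.    ]
  tr cap [347. 216.] 0.68 222 [ 0.4546 -0.1352  0.0287] 0.030793328518742457 [254.  146.  143.5]
  tr cap [385. 226.] 0.54 263 [ 0.4434 -0.214   0.0281] 0.030925111342680535 [225. 224. 225.]
pin jar [438. 235.] 0.61 [ 0.4388 -0.3549  0.    ]
pin jar [400. 181.] 0.6 [ 0.5594 -0.2585  0.    ]
  tr jar [403. 181.] 0.58 152 [ 0.5543 -0.2671  0.0133] 0.022649703273699934 [74.  74.5 75. ]
1.3 [ 0.9901  0.1404 -0.     -0.    ]
```

Run:
```python
import cv2
a=cv2.imread("pics/top1.png")[130:290,200:470];cv2.imwrite("pics/top1c.png",cv2.resize(a,None,fx=2.9,fy=2.9,interpolation=3))
```

```text
(no output)
```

View pics/scene1.png

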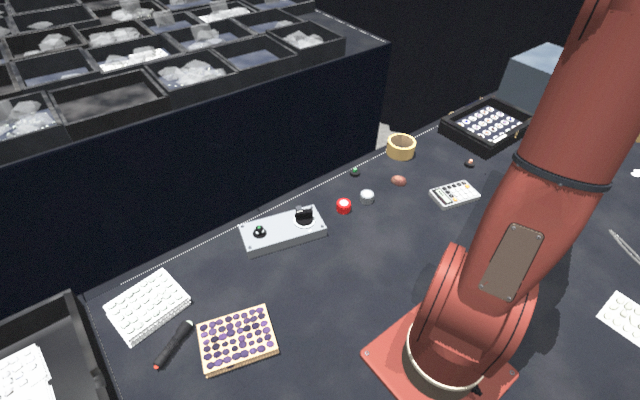

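View pics/top1c.png

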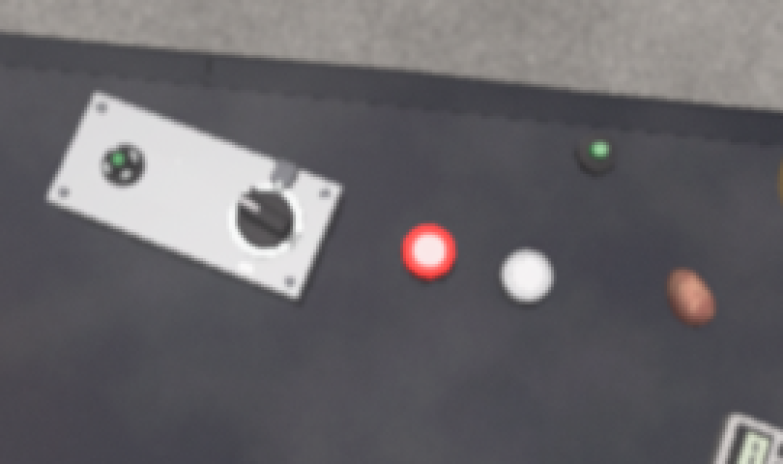

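Cap candidates in the top image: red cap (347,216) is a look-alike. The grey cap with a pale disc (383,226) is the one I choose. The jar is at (403,181) and the stone at (438,232), both to be left. The crop confirms this: jig at upper left, knob (291,205), pot (242,186). Next I fit the yaw and look at the obstacles.

Run:
```python
from h import *
np.set_printoptions(precision=4,suppress=True)
f=fr("top");C=cloud(f)
m=trace("top","jig")[0]["region"]
p=C[m];q=p[abs(p[:,2]-.032)<.005]
r=cv2.minAreaRect(q[:,:2].astype(np.float32)*1000);print("jig rect",r)
k=pinpoint("top","knob_grip")[0]["at"]
kw=w(f,*k,.057)
near=(np.linalg.norm(C[...,:2]-[.468,-.003],axis=-1)<.035)
for lo,hi in((.058,.075),(.036,.05)):
    b=C[near&(C[...,2]>lo)&(C[...,2]<hi)][:,:2]
    print(lo,len(b),b.mean(0),cv2.minAreaRect(b.astype(np.float32)*1000))
pm=np.linalg.norm(C[...,:2]-[.498,.117],axis=-1)<.03
b=C[pm&(C[...,2]>.046)];print("pot",len(b),b.mean(0),b[:,2].max())
cm=(np.linalg.norm(C[...,:2]-[.443,-.214],axis=-1)<.03)&(C[...,2]>.022)&(C[...,2]<.05)
b=C[cm];print("cap",len(b),b.mean(0),cv2.minEnclosingCircle(b[:,:2].astype(np.float32)*1000),np.median(b[:,2]))
# obstacles from both
for n in("scene","top"):
    g=f if n=="top" else fr(n);D=cloud(g);D=D[(g["range_z"]>0)]
    s=D[(D[:,2]>.1)&(D[:,0]>.2)&(D[:,1]>-.35)&(D[:,0]<1.2)&(D[:,1]<.5)]
    print(n,len(s),s.min(0) if len(s) else "",s.max(0) if len(s) else "")
cc,ss=f["pixels"],0
I=cv2.resize(f["pixels"][165:225,215:325],None,fx=7,fy=7,interpolation=cv2.INTER_CUBIC);cv2.imwrite("pics/jig2.png",I[...,::-1])
```

```text
jig rect ((481.6937255859375, 56.43329620361328), (216.72528076171875, 96.22186279296875), 74.51553344726562)
0.058 129 [ 0.4646 -0.0042] ((465.0608825683594, -4.228790283203125), (43.154659271240234, 14.072531700134277), 64.86666870117188)
0.036 293 [ 0.4671 -0.0057] ((466.8796081542969, -2.6799583435058594), (62.25290298461914, 57.790401458740234), 22.991973876953125)
pot 79 [0.4974 0.1148 0.0514] 0.057952762112346456
cap 236 [ 0.4445 -0.2151  0.0285] ((444.8509216308594, -215.85690307617188), 20.52695083618164) 0.028646706534986355
scene 0  
top 0
```

View pics/jig2.png

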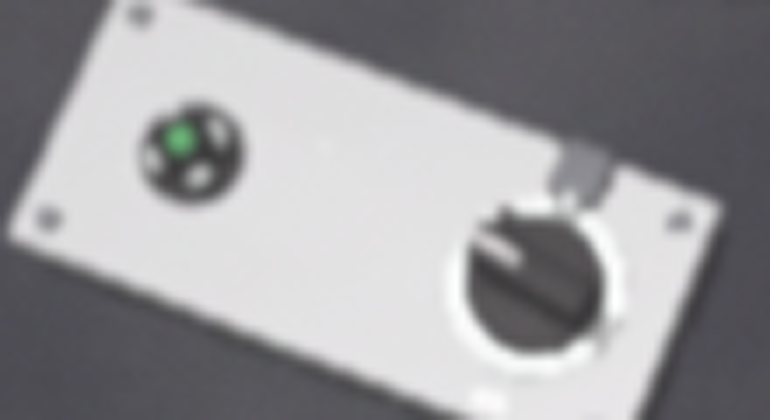

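The jig's long axis lies at 74.5°, so the knob is at about (0.465,-0.004) with its bar at 64.9° (angle ≈0.17), and the pot is at (0.498,0.116). The crop agrees: knob at its pixel (535,275), pot at (193,153). Next I check the IK branches.

```bash
cat >> h.py <<'E'
from scipy.spatial.transform import Rotation as R
def q(deg):
    a=np.radians(deg);c,s=np.cos(a),np.sin(a)
    return R.from_matrix([[c,s,0],[s,-c,0],[0,0,-1]]).as_quat()
K=np.array([.465,-.0038]);P=np.array([.498,.1158]);CAP=np.array([.4446,-.2155])
def at(p,z): return [p[0],p[1],z]
E
python3 - <<'E'
from h import *
np.set_printoptions(precision=2,suppress=True)
for o in(0,180,-180):
    for n,p,z,a in(("k0",K,.055,64.9),("k1",K,.055,10.3),("k2",K,.055,5),("cap",CAP,.012,90),("cap",CAP,.012,45),("pot",P,.04,90),("pot",P,.04,45)):
        print(o,n,a,ctrl.ik(at(p,z),q(a+o)))
E
```

```text
0 k0 64.9 [ 0.62  0.21 -0.76  2.06  0.18  0.93 -0.68]
0 k1 10.3 [ 0.57  0.2  -0.71  2.07  0.17  0.93 -1.62]
0 k2 5 [ 0.57  0.2  -0.7   2.07  0.16  0.93 -1.71]
0 cap 90 [ 0.75  0.29 -0.43  2.04  0.16  0.84  0.23]
0 cap 45 [ 0.69  0.28 -0.37  2.04  0.13  0.84 -0.54]
0 pot 90 [ 0.52  0.41 -0.96  1.96  0.41  0.97 -0.64]
0 pot 45 [ 0.5   0.4  -0.94  1.97  0.39  0.97 -1.42]
180 k0 64.9 [ 0.9   0.31 -1.09  2.05  0.34  0.97  2.34]
180 k1 10.3 [ 0.63  0.22 -0.77  2.06  0.19  0.93  1.51]
180 k2 5 [ 0.67  0.22 -0.81  2.06  0.2   0.93  1.4 ]
180 cap 90 [-0.64  0.57  1.22  2.1  -0.67  0.95 -2.18]
180 cap 45 [ 1.3   0.49 -1.09  2.02  0.54  0.95  2.28]
180 pot 90 [ 0.61  0.47 -1.09  1.96  0.5   1.01  2.43]
180 pot 45 [ 0.61  0.47 -1.09  1.96  0.5   1.01  1.64]
-180 k0 64.9 [ 0.9   0.31 -1.09  2.05  0.34  0.97  2.34]
-180 k1 10.3 [ 0.63  0.22 -0.77  2.06  0.19  0.93  1.51]
-180 k2 5 [ 0.67  0.22 -0.81  2.06  0.2   0.93  1.4 ]
-180 cap 90 [-0.64  0.57  1.22  2.1  -0.67  0.95 -2.18]
-180 cap 45 [ 1.3   0.49 -1.09  2.02  0.54  0.95  2.28]
-180 pot 90 [ 0.61  0.47 -1.09  1.96  0.5   1.01  2.43]
-180 pot 45 [ 0.61  0.47 -1.09  1.96  0.5   1.01  1.64]
```

Run:
```python
from h import *
np.set_printoptions(precision=3,suppress=True)
ctrl.goto(at(K,.15),q(64.9)); eoat.set_gripper(.6)
print("t",ctrl.current_clock(),ctrl.current_ft_force())
ctrl.move_straight(at(K,.075),v=.15); ctrl.move_straight(at(K,.0545),v=.05)
print(ctrl.current_tool_pos(),ctrl.current_ft_force())
eoat.set_gripper(0);print("w",ctrl.current_width(),ctrl.current_grasp_force(),ctrl.current_ft_force())
for a in(50,35,25,17,10):
    ctrl.move_straight(at(K,.0545),q(a))
    print(a,ctrl.current_clock(),ctrl.current_ft_force(),ctrl.current_ft_torque(),ctrl.current_width())
```

```text
t 4.8167 [-0.551  0.143  0.059]
[ 0.465 -0.004  0.054] [-0.092 -0.775 -0.205]
w 0.15913863282127838 29.998745871707797 [ 3.71  -1.746 -3.987]
50 7.1667 [ 4.879 -2.937 -4.131] [-0.4   -1.04  -0.036] 0.15808337723972052
35 7.575 [ 5.08  -1.897 -4.315] [-0.419 -1.084  0.022] 0.15685975051969903
25 7.9 [ 5.009 -2.506 -3.09 ] [-0.376 -1.089  0.05 ] 0.1573421718733038
17 8.1917 [ 5.3   -1.818 -3.028] [-0.289 -1.094  0.036] 0.15775641392716666
10 8.4667 [ 5.237 -1.62  -4.56 ] [-0.299 -1.04   0.114] 0.15507799735186423
```

The torque rises only at the end, so the knob is in the detent but not yet past it. I turn on in small steps and watch the moment.

Run:
```python
from h import *
np.set_printoptions(precision=3,suppress=True)
for a in(6,2,-2,-6,-10):
    ctrl.move_straight(at(K,.0545),q(a));ctrl.dwell(.1);t=ctrl.current_ft_torque()
    r=R.from_quat(ctrl.current_tool_rot()).as_matrix()
    print(a,np.degrees(np.arctan2(r[1,0],r[0,0])),ctrl.current_clock(),ctrl.current_ft_force(),t)
    if abs(t[2])>.4: break
f=fr("top");D=cloud(f);near=(np.linalg.norm(D[...,:2]-K,axis=-1)<.035)
I=cv2.resize(f["pixels"][150:240,215:335],None,fx=6,fy=6,interpolation=2);cv2.imwrite("pics/k3.png",I[...,::-1])
```

```text
6 6.257691566550711 8.8167 [ 2.419 -3.499  0.313] [-0.535 -0.802  0.743]
```

View pics/k3.png

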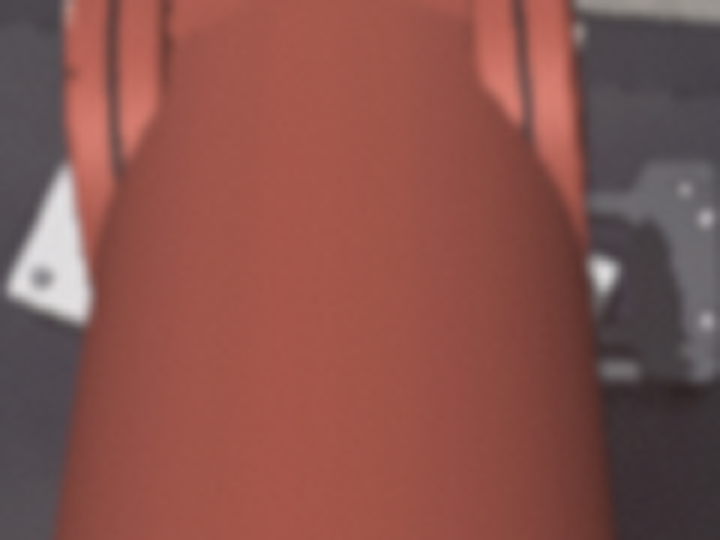

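The arm hides the knob, but 0.74 N m at 6° is far above the detent, so that is the stop. I release, move towards the cap, then check the knob and re-measure the cap.

Run:
```python
from h import *
np.set_printoptions(precision=4,suppress=True)
ctrl.move_straight(at(K,.0545),q(9))
eoat.set_gripper(.6);ctrl.move_straight(at(K,.15),v=.2)
ctrl.goto(at(CAP+[0,-.0],.16),q(70)); eoat.set_gripper(.7)
print(ctrl.current_clock(),ctrl.current_ft_force())
for n in("scene","top"):
    f=fr(n);D=cloud(f);near=(np.linalg.norm(D[...,:2]-K,axis=-1)<.035)
    b=D[near&(D[...,2]>.058)&(D[...,2]<.075)][:,:2]
    print(n,len(b),cv2.minAreaRect(b.astype(np.float32)*1000) if len(b) else "")
    b=D[(np.linalg.norm(D[...,:2]-CAP,axis=-1)<.03)&(D[...,2]>.022)&(D[...,2]<.04)]
    if len(b):print(" cap",len(b),cv2.minEnclosingCircle(b[:,:2].astype(np.float32)*1000))
    b=D[(np.linalg.norm(D[...,:2]-P,axis=-1)<.03)&(D[...,2]>.046)]
    if len(b):print(" pot",len(b),b.mean(0),cv2.minEnclosingCircle(b[:,:2].astype(np.float32)*1000))
    save(f,n+"4.png")
I=cv2.resize(f["pixels"][150:270,215:425],None,fx=3.7,fy=3.7,interpolation=2);cv2.imwrite("pics/top4c.png",I[...,::-1])
```

```text
12.5 [-1.0876 -0.5174 -0.25  ]
scene 85 ((464.702392578125, -3.01904296875), (43.3851432800293, 14.962167739868164), 9.946036338806152)
 cap 105 ((445.716796875, -214.90203857421875), 20.822879791259766)
 pot 44 [0.4951 0.1175 0.0504] ((496.08892822265625, 117.02796936035156), 10.779321670532227)
top 123 ((464.7647399902344, -3.9480628967285156), (42.39644241333008, 13.905118942260742), 10.219585418701172)
 pot 75 [0.4972 0.1146 0.0518] ((497.8412780761719, 114.19915771484375), 12.953526496887207)
```

View pics/top4c.png

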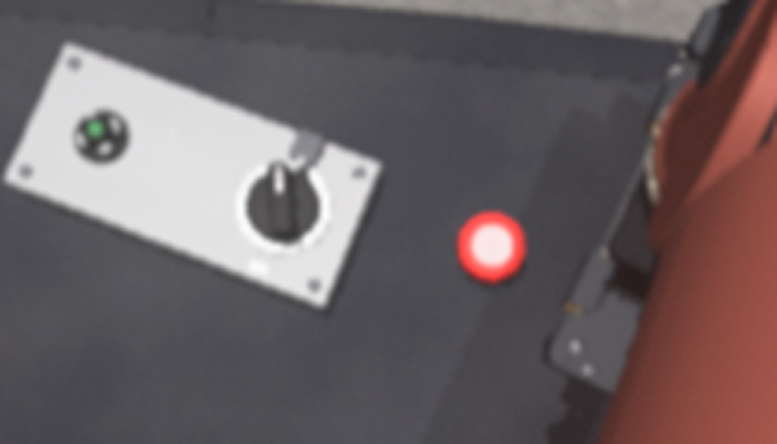

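The knob bar is now at 10.1°, which is the 1.12 stop (bar pixel (283,200) in the crop). The pot at (100,135) and the red cap are untouched. Now I pick the cap.

```bash
sed -i 's/^K=.*/K=np.array([.4648,-.0037]);P=np.array([.4978,.1159]);CAP=np.array([.4450,-.2153])/' h.py
python3 - <<'E'
from h import *
np.set_printoptions(precision=4,suppress=True)
ctrl.move_straight(at(CAP,.04),v=.15);ctrl.move_straight(at(CAP,.012),v=.05)
print(ctrl.current_ft_force())
eoat.set_gripper(0);print(ctrl.current_width()*87,ctrl.current_grasp_force())
ctrl.move_straight(at(CAP,.15),v=.15)
ctrl.goto(at(P,.13),q(70))
print(ctrl.current_clock(),ctrl.current_width()*87,ctrl.current_tool_pos(),ctrl.current_ft_force())
f=fr("scene");save(f,"s5.png")
I=cv2.resize(f["pixels"][130:280,180:360],None,fx=4,fy=4,interpolation=2);cv2.imwrite("pics/s5c.png",I[...,::-1])
E
```

```text
[-0.4415 -0.859   0.5307]
38.884077480970156 30.000267969444394
17.1167 38.82955929467178 [0.498  0.1143 0.1297] [ 0.6978 -0.1796 -0.4978]
```

View pics/s5c.png

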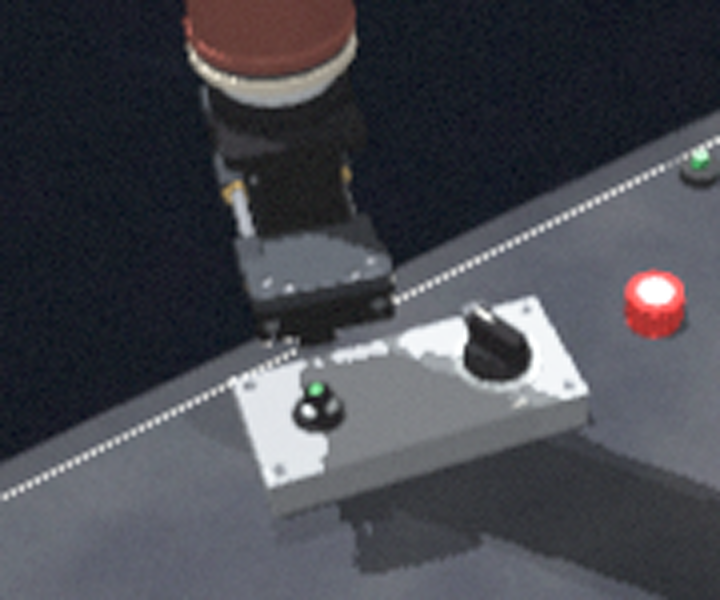

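The width (38.8 mm) shows the cap is held between the fingers at crop pixel (310,340), behind and above the pot at (318,405). I lower it in steps, watching the force.

Run:
```python
from h import *
np.set_printoptions(precision=4,suppress=True)
ctrl.move_straight(at(P,.08),v=.12);ctrl.dwell(.2)
f0=ctrl.current_ft_force();print(ctrl.current_tool_pos(),f0)
for z in(.070,.066,.063,.060,.058,.056,.054,.052,.050,.048,.046,.045,.044):
    ctrl.move_straight(at(P,z),v=.03);ctrl.dwell(.1)
    F=ctrl.current_ft_force()-f0;p=ctrl.current_tool_pos()
    print(z,p,F,ctrl.current_width()*87)
    if F[2]>35 or abs(F[:2]).max()>12 or (z<.049 and F[2]>20): break
print(ctrl.current_clock())
```

```text
[0.4984 0.116  0.0808] [-0.7265  0.727   0.1481]
0.07 [0.4979 0.116  0.07  ] [ 0.419   0.1664 -0.4186] 38.58590894272899
0.066 [0.4978 0.1159 0.066 ] [ 0.195  -0.4567 -0.1678] 38.43704199242813
0.063 [0.4978 0.1159 0.063 ] [ 0.3868 -1.3454 -0.6788] 38.63199265139346
0.06 [0.4978 0.1159 0.06  ] [ 0.2287  0.3661 -0.92  ] 38.419788608074036
0.058 [0.4982 0.116  0.0583] [ 2.4785 -0.7739  1.1057] 38.897816501861655
0.056 [0.4985 0.1161 0.0565] [ 1.7583 -0.7652  4.129 ] 38.61598004132178
0.054 [0.4982 0.116  0.054 ] [ 5.0244 -0.0411 -1.1878] 39.06726569995049
0.052 [0.4979 0.1159 0.0518] [ 5.9318  0.6979 -2.3267] 38.356569541842624
0.05 [0.4974 0.1157 0.0493] [ 5.1514 -0.522  -7.5523] 38.48128053963927
0.048 [0.4974 0.1157 0.0476] [ 5.4578 -1.4314 -7.6043] 38.961413725480426
0.046 [0.4975 0.1158 0.0461] [-0.4908  0.0308  1.7759] 38.90079109268104
0.045 [0.4977 0.1159 0.0455] [-2.5981 -1.7987  8.1393] 38.66614470897944
0.044 [0.4978 0.116  0.0453] [-5.6633 -3.7707 19.5035] 38.638470549904575
22.75
```

The buds resisted, then drew the cap down (−7.6 N), and it bottomed at TCP 0.0455, which matches the seat. Now I check the push and the picture.

Run:
```python
from h import *
np.set_printoptions(precision=4,suppress=True)
ctrl.dwell(.5)
for i in range(3): ctrl.dwell(.3);print(ctrl.current_ft_force(),ctrl.current_ft_torque(),ctrl.current_tool_pos(),ctrl.current_width()*87)
for n in("scene","top"):
    f=fr(n);D=cloud(f)
    b=D[near] if 0 else D[(np.linalg.norm(D[...,:2]-K,axis=-1)<.035)&(D[...,2]>.058)&(D[...,2]<.075)][:,:2]
    if len(b)>30:print(n,len(b),cv2.minAreaRect(b.astype(np.float32)*1000))
    if n=="scene":
        I=cv2.resize(f["pixels"][190:270,210:320],None,fx=7,fy=7,interpolation=2);cv2.imwrite("pics/s6c.png",I[...,::-1])
        for d in pinpoint(n,"cap")+trace(n,"cap"):
            print(d["at"],d["conf"])
            if "region" in d: p=D[d["region"]];print(p.mean(0),np.percentile(p[:,2],[5,50,95]))
```

```text
[-7.851  -2.6566 19.7384] [-0.5801  1.7291  0.0298] [0.4978 0.116  0.0453] 38.6511090787592
[-7.7205 -2.5177 19.7599] [-0.6051  1.7022 -0.0083] [0.4978 0.116  0.0453] 38.572858051710455
[-7.8765 -2.0881 19.7963] [-0.5601  1.754   0.0696] [0.4978 0.116  0.0453] 38.5339059164569
scene 86 ((464.7758483886719, -1.86871337890625), (42.459171295166016, 13.467721939086914), 11.194365501403809)
[342.4, 209.4] 0.75
[306.4, 214.1] 0.72
[341.8, 206.8] 0.59
[ 0.4454 -0.1246  0.0276] [0.0013 0.0246 0.0285]
top 122 ((464.65362548828125, -3.9316329956054688), (42.26205825805664, 13.834555625915527), 10.34575366973877)
```

View pics/s6c.png

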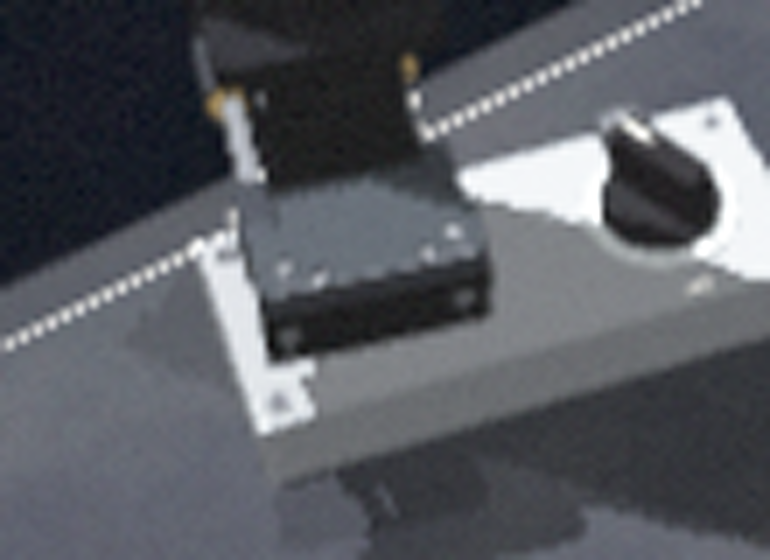

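The cap is hidden by the gripper at crop pixel (375,250). The push is steady at 19.8 N at seat height, and the knob is at its stop. I hand the job in while pressing.

```bash
python3 -c "
from h import *
print(ctrl.current_clock(),ticket.finish_job())"
```

```text
the job is handed in; nothing more can be done
24.35 None
```

I turned the knob to its stop and handed the job in at 24.35 s, with the robot still holding the grey cap on the pot and pressing down at about 20 N; the gripper hid the cap, so the snap and seating are judged from the force readings and tool height, not seen.

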